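# Eject a flat glaze tile over the tray's edge and weigh it

### The arm

A 7-joint arm with a two-finger parallel gripper is mounted at the origin on a cart in front of the work surface, level with it; the furniture and walls round the work are solid. World frame = base frame: x ahead of the robot, y to its left, z up, the work surface at z = 0. Lengths are in m, angles in rad, forces in N, time in s.
With the tool pointing down it reaches from about 0.4 to 0.85 m from the base axis. Payload 4.5 kg.
Tool frame: the origin (TCP) lies between the finger pads; the fingertips stand r.finger_overhang ahead of it and the grasp point (between the pads) lies 8 mm behind it (r.finger_overhang is the distance from the TCP to the fingertips, in m); z points along the fingers, x is the direction in which the jaws open and shut, and the axes are right-handed (so a half turn about z gives the same grasp; the last joint's range is limited). The gripper opens to 88 mm and grips with 3 to 60 N. Pads are 18 mm wide; open, the fingers measure 123 mm over their backs; the gripper's body (75 mm by 187 mm) begins 45 mm behind the grasp point.
Start: joints at [-1.09, 0.689, -0.195, 1.565, 0.157, 0.902, -0.215], TCP at [0.27, 0.564, 0.25] pointing down, gripper open.
Joint ranges: [-3.01, 3.01], [-0.46, 2.08], [-1.47, 1.51], [0.13, 2.56], [-1, 4.14], [0.04, 2.09], [-2.66, 2.66]. Speed limits (rad/s): [2.57, 2.57, 3.14, 3.14, 3.14, 3.14, 3.14].

### API

Orientations are given as a unit quaternion [x, y, z, w].
In Python, from plant import r gives the robot as it stands.
- The arm moves only by the tool move_arm, never from a script. Its argument "targets" is a list that holds one entry, the list of rows, each a list of 7 numbers: the turn, a rotation vector about the world's x, y, z in rad, then the shift along the world's x, y, z in m, then the opening, from 0 (shut) to 1 (fully open). A call has 1 to 5 rows; each row shifts and turns the pose as measured when the row begins; what a row does not reach is not made up. A row lasts 1/10 s, in which the tool goes at most 50 mm and 8.59 degrees, less where a joint would pass 70% of its speed; a pose out of reach is approached as far as the arm can. A call with a gripper value outside its range is refused whole. The fingers move at their own pace and stop on an object; "force" is the grip in N (left out, the last holds). Time passes only in rows, so rows that do not move let the fingers close. It gives the time, the measured TCP pose, the force and the opening at its end, in the units of the state.
- r.get_state(): the state, without advancing time (a new reading comes with each control period).
- r.snapshot(name): name is "side" or "top" or "wrist"; returns a dict with "frame" (384x512x3 uint8, red, green, blue), "K" (3x3 intrinsics, pixels), "T" (4x4, takes a point from camera to world coordinates). Camera axes: x right, y up, looking along -z (the intrinsics and any distortion apply to the point x, -y, -z); pixel columns grow to the right and rows downward; lengths in m; the calibration is good to about 2 mm. A picture is of the moment at which its call begins. There is no depth.
- r.finish_job(): hands the job in, once; it reports no verdict.
Trained networks look in a picture, given as the dict that the camera call returned (one of the last four; its "shot" number tells which), for a name from the list of things; names that differ only in an ending like _2 or _b are one class to them, and where a whole thing is asked for, a point or a joint stands for the part that bears it (a point fixed in the world has none). Each returns a list of dicts, best first, with "score" (0 to 1); they miss things now and then, are a little off and sometimes report something else, mostly with a low value. They report only what shows in the picture. A call takes as long as a camera call. They do not tell look-alikes from the thing itself.
- r.find_in(picture, query): "centre" ([row, column] in pixels, amid what is visible of it).
The state is a dict: "clock": time; "q": joint angles; "qd": joint speeds; "joint_torque": joint torques, N m; "tool_pos": TCP position; "eef_rot": TCP orientation; "contact_force": force on the tool from outside, world axes, zero at the start; "moment": the same for the moment, N m; "opening": opening from 0.0 (shut) to 1.0 (fully open).
Only numpy, scipy, OpenCV 4.12 (cv2) and the standard library are available. Lean on these libraries where they do the work, as an engineer would, in place of code of your own. Each camera call takes 0.05 s, during which the arm holds its last target. There are 200 camera calls.

### The job

Weigh the flat two-tone glaze tile: press the red tab of the spring slide towards the tray's open mouth to edge the tile out until somewhat less than half of it overhangs, then let the slide spring back. Pinch the overhanging end by its two sides, lift the tile clear and set it down flat, without dropping it, in the middle of the scale's steel plate, and let go. Leave everything else on the table where it is.

Things in the scene. Friction and masses are not known exactly. Their poses are not given: they have to be found in the camera images.
- tray: Fixed wooden ejector tray on legs, 200 x 92 mm. Origin: on the table below the middle of its open mouth edge; -x points out of the mouth, +x along the channel to the back. Channel floor 60 mm high and 60 mm wide; battens 16 mm wide on both sides stand 16 mm above the floor up to the mouth. Back stop at x = 186 to 200 mm, 72 mm high. Before the mouth is free air; the legs stand 53 mm back.
- tile: Loose flat tile, glazed half white, half blue on top; 120 mm long (its x), 56 wide (its y), 9 thick, about 0.14 kg. Origin: centre of its underside. At the start it lies in the channel, parallel to it (its x as the tray's), its front end 8 to 22 mm inside the mouth. It tips off if more than 60 mm overhangs; 35 to 52 mm is good to pinch.
- ejector (a joint): Spring slide, in m: 0 at rest at the back, grows as pressed towards the mouth (tray's -x), at most 0.100. Its pusher's face, which meets the tile's rear end, is at tray x = 151 mm minus the joint value; the tile then overhangs by the joint value minus 31 mm. Too long a press throws the tile off. Needs 2 N at first, 6 N at the end; springs back when released, the tile stays.
- tab (a point): Middle of the rear face (to be pressed) of the slide's upright red thumb tab, 110 mm above the table. The tab is 36 mm wide across the tray, 10 mm thick, 70 to 128 mm above the table, and its rear face stands at tray x = 169 mm at rest. Moves with the slide. Axes as the tray's.
- mouth (a point): Middle of the channel floor's edge at the open mouth, 60 mm above the table; axes as the tray's.
- scale: Fixed digital bench scale, 235 mm (its x) x 185 mm (its y), 42 mm high. Origin: centre of its underside on the table. Its -x side carries the display and two buttons.
- pan (a point): Centre of the top of the scale's square-edged steel plate, 42 mm above the table; the plate is 150 mm (scale's x) x 168 mm (scale's y).
- cup: Loose green glazed cup, a bystander (a like one stands in the row at the back), 65 mm across, 71 mm high; origin at the centre of its foot.
- jar: Loose white glaze jar with a white lid, a bystander (a like one stands in the row at the back), 54 mm across, 62 mm high; origin at the centre of its foot.
- stamp: Small upright wooden clay stamp, a bystander, 19 mm across, 54 mm high; origin at the centre of its foot.
There are look-alikes about, which are no part of the job. There is more than one size of the tile; the job needs the smaller.

How it is judged:
On the way, in this order (a step that is already met when the one before it is completed fails the run):
1. the slide is pressed and the tile, still lying flat on the tray, overhangs the mouth by more than 25 mm (value of joint ejector above 0.04 m and x of tile in the frame of tray below 0.035 m and angle between tile's own z axis and vertical below 0.15 rad and height (world z) of tile between 0.055 and 0.066 m), for 0.1 s.
2. the tile is held in the fingers and lifted clear of the tray (contact force between the fingers and tile above 1 N and height (world z) of tile above 0.078 m), for 0.1 s.
At the end, for the whole second after the job is handed in: The tile lies flat (within 0.08 rad), at rest and released on the scale's steel plate, right or left way round, its centre within 35 mm of the plate's centre; the slide has sprung back to within 10 mm of its rest (horizontal distance between tile and pan below 0.035 m and height (world z) of tile between 0.037 and 0.047 m and angle between tile's own z axis and vertical below 0.08 rad and linear speed of tile below 0.02 m/s and value of joint ejector below 0.01 m); the robot touches nothing.
It fails at once if the tile falls, is dropped or is thrown (moves faster than 0.6 m/s out of the fingers, or gets below 30 mm above the table) (height (world z) of tile below 0.03 m or (linear speed of tile above 0.6 m/s and contact force between the fingers and tile below 0.05 N)).
It fails at once if the loose cup, jar or stamp is moved by more than 30 mm (distance of any of cup, jar, stamp from where it was at the start of the episode above 0.03 m).
It also fails if it takes over 53 s, if anything falls off the work surface, if the arm or the gripper's body presses on something with over 40 N, if the wrist force passes 120 N, or if a joint passes its speed limit or range.

## Working session

There is one attempt and no reset: what is moved stays moved. The work goes in short steps, Python scripts to look and compute and a tool call to move; the robot and the scene stay as the last step left them, time stands still between calls to the robot, and variables do not carry over. Pictures are saved under pics/ and viewed, about 8 in all and at most 12, crops included, and the job is handed in when it is done.

Besides the shell and the picture viewer there is one more tool, called after "Emit:" by a JSON object that holds its "op" and its "data", one argument or row to a line. move_arm: Moves the arm, as the interface text tells. Its arguments: {"type":"object","properties":{"targets":{"type":"array","items":{"type":"array","items":{"type":"array","items":{"type":"number"}}}},"force":{"type":"number"}},"required":["targets"]}

```bash
mkdir -p pics; ls; cat > h.py <<'E'
import numpy as np, cv2
from plant import r
def save(p,n): cv2.imwrite(f'pics/{n}.png',p['frame'][:,:,::-1])
def proj(p,X):
    T=np.linalg.inv(p['T']); X=np.atleast_2d(X); c=X@T[:3,:3].T+T[:3,3]
    c=c*[1,-1,-1]; u=c@np.array(p['K']).T; return u[:,:2]/u[:,2:]
def ray(p,u,v,z):
    d=np.linalg.inv(p['K'])@[u,v,1]; d=p['T'][:3,:3]@(d*[1,-1,-1]); o=p['T'][:3,3]
    return o+d*(z-o[2])/d[2]
E
python3 - <<'E'
from h import *
print(r.finger_overhang)
a=r.snapshot('top');b=r.snapshot('side')
for p,n in((a,'top'),(b,'side')):
    print(n,[k for k in p], p['T'][:3,3].round(3)); save(p,n)
    for q in('tray','tile','ejector','scale','cup','jar','stamp'):
        print(q,[(np.round(d['centre']).tolist(),round(d['score'],2)) for d in r.find_in(p,q)])
f=np.hstack([a['frame'],b['frame']])
print(r.get_state())
E
```

```text
pics
0.011
top ['frame', 'K', 'T', 'shot'] [0.525 0.114 1.062]
tray [([208.0, 221.0], 0.8), ([211.0, 371.0], 0.29)]
tile [([205.0, 245.0], 0.68), ([270.0, 251.0], 0.64), ([209.0, 371.0], 0.56)]
ejector [([203.0, 213.0], 0.56), ([212.0, 370.0], 0.31)]
scale [([210.0, 369.0], 0.87), ([202.0, 215.0], 0.67)]
cup [([149.0, 264.0], 0.86)]
jar [([187.0, 116.0], 0.67)]
stamp []
side ['frame', 'K', 'T', 'shot'] [ 0.242 -1.152  0.615]
tray [([190.0, 246.0], 0.78)]
tile [([202.0, 248.0], 0.8), ([223.0, 187.0], 0.62), ([208.0, 302.0], 0.6)]
ejector [([183.0, 246.0], 0.6)]
scale [([276.0, 275.0], 0.94)]
cup [([211.0, 302.0], 0.93)]
jar [([166.0, 235.0], 0.73)]
stamp [([230.0, 315.0], 0.45)]
{'clock': 0.8, 'q': array([-1.09020623,  0.68909576, -0.19458456,  1.56530071,  0.15730148,
        0.90247734, -0.21507324]), 'qd': array([ 0.00033061,  0.00108826,  0.00021598, -0.00071307,  0.00172646,
       -0.00016151, -0.00107273]), 'joint_torque': array([-5.27273442e-04, -5.27456439e+01, -1.26672417e+00, -1.53735602e+01,
       -5.17548819e-02, -5.63805879e-04,  3.35865411e-05]), 'tool_pos': array([0.27004187, 0.56368337, 0.24974479]), 'eef_rot': array([ 8.46179204e-01,  5.32898444e-01,  4.14331277e-05, -2.91995536e-05]), 'contact_force': array([-0.47975499, -0.74916978,  0.01180948]), 'moment': array([-0.0111163 , -0.0179337 ,  0.02153777]), 'opening': 0.9974963824064115}
```

View pics/top.png

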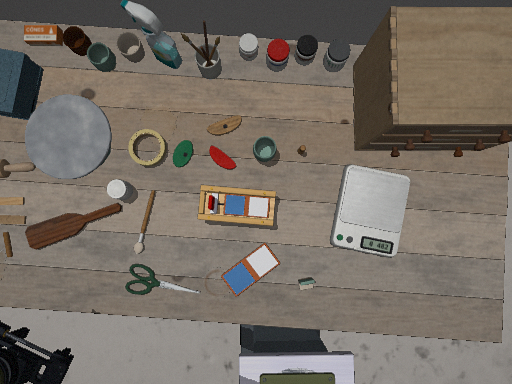

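View pics/side.png

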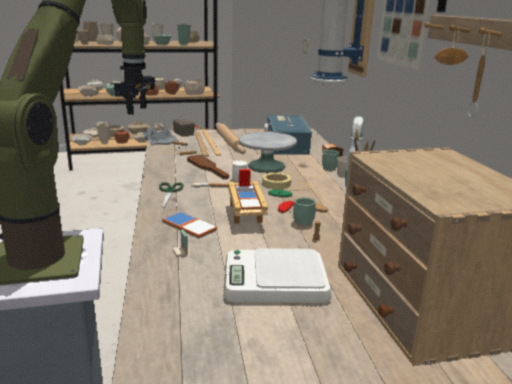

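```bash
python3 - <<'E'
from h import *
a=cv2.imread('pics/top.png')
x=cv2.resize(a[180:235,190:290],None,fx=7.9,fy=7.9,interpolation=cv2.INTER_CUBIC)
cv2.imwrite('pics/tray.png',x)
p=r.snapshot('top'); print(p['K'],p['T'].round(4))
# colour masks
hsv=cv2.cvtColor(a,cv2.COLOR_BGR2HSV)
m=cv2.inRange(hsv,(0,0,150),(180,60,255)); n,l,s,c=cv2.connectedComponentsWithStats(m)
for i in range(1,n):
    if s[i,4]>60: print('white',s[i],cv2.minAreaRect(np.argwhere(l==i)[:,::-1].astype(np.float32)))
m=cv2.inRange(hsv,(100,100,60),(125,255,255)); n,l,s,c=cv2.connectedComponentsWithStats(m)
for i in range(1,n):
    if s[i,4]>60: print('blue',s[i],cv2.minAreaRect(np.argwhere(l==i)[:,::-1].astype(np.float32)))
E
```

```text
[[376.17070995   0.         252.43157797]
 [  0.         376.17070995 200.63365482]
 [  0.           0.           1.        ]] [[-1.7000e-02  9.9850e-01 -5.1800e-02  5.2450e-01]
 [-9.9990e-01 -1.7000e-02  7.0000e-04  1.1400e-01]
 [-2.0000e-04  5.1800e-02  9.9870e-01  1.0619e+00]
 [ 0.0000e+00  0.0000e+00  0.0000e+00  1.0000e+00]]
white [125   1  28  21 286] ((138.00001525878906, 10.499996185302734), (27.280029296875, 11.62755298614502), 26.56505012512207)
white [ 24  35  32   5 127] ((39.5, 37.0), (4.0, 31.0), 90.0)
white [239  34  19  17 250] ((248.00003051757812, 42.000003814697266), (16.970561981201172, 16.970561981201172), 45.0)
white [ 333  165   77   91 4749] ((373.10321044921875, 210.47137451171875), (68.5128402709961, 82.70854187011719), 11.040939331054688)
white [106 179  20  19 289] ((115.5, 188.0), (18.0, 19.0), 90.0)
white [248 197  20  20 349] ((257.968994140625, 206.37242126464844), (18.602188110351562, 18.68523406982422), 4.763641834259033)
white [277 215  27  15  86] ((289.89044189453125, 222.04110717773438), (27.113359451293945, 12.352805137634277), 6.009006023406982
[... 984 characters left out ...]
35  24 228] ((357.5793151855469, 343.5483093261719), (34.46387481689453, 22.422279357910156), 4.763641834259033)
white [160 334  13  20  64] ((165.2923126220703, 343.73846435546875), (8.930500030517578, 19.597488403320312), 29.744882583618164)
white [ 53 336  22  36 110] ((68.83108520507812, 353.26348876953125), (27.89943504333496, 21.970806121826172), 54.46232223510742)
white [ 239  355  123   29 2250] ((300.0, 369.0), (122.0, 28.0), 0.0)
blue [225 195  20  20 336] ((234.50347900390625, 204.45863342285156), (18.35305404663086, 18.27000617980957), 4.763641834259033)
blue [224 263  31  31 518] ((238.5800018310547, 277.9400329589844), (22.60000228881836, 22.60000228881836), 53.130104064941406)
```

View pics/tray.png

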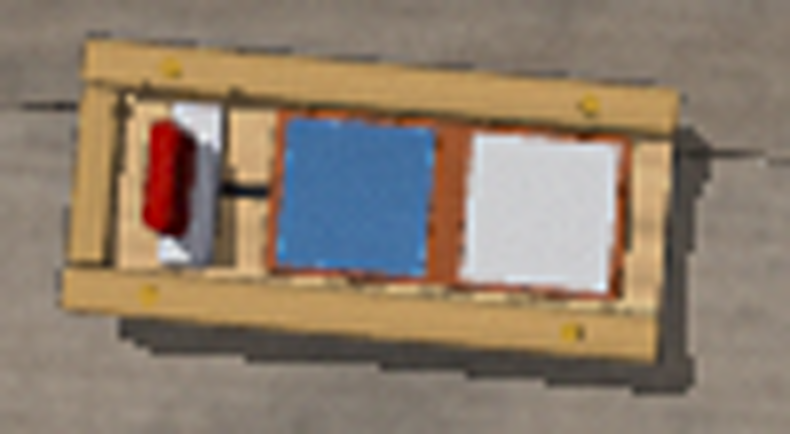

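```bash
python3 - <<'E'
from h import *
a=cv2.imread('pics/top.png')
x=cv2.resize(a[158:262,325:420],None,fx=5.7,fy=5.7,interpolation=cv2.INTER_CUBIC)
cv2.imwrite('pics/scale.png',x)
p=r.snapshot('top')
P=[ray(p,190-.5+x/7.9+.0,180-.5+y/7.9,.076) for x,y in((85,38),(680,92),(656,360),(62,308))]
P=np.array(P);print(P.round(4)); print(np.linalg.norm(P-np.roll(P,-1,0),axis=1).round(4))
d=(P[0]+P[3]-P[1]-P[2]);print('tray +x dir deg',np.degrees(np.arctan2(d[1],d[0])),'mouth',((P[1]+P[2])/2).round(4),'back',((P[0]+P[3])/2).round(4))
T=np.array([ray(p,190-.5+x/7.9,180-.5+y/7.9,.069) for x,y in((280,108),(632,138),(622,298),(272,272))])
print('tile',T.round(4),np.linalg.norm(T-np.roll(T,-1,0),axis=1).round(4),T.mean(0).round(4))
for n,(c,rw),z in(('cup',(149,264)[::-1],.07),('jar',(188,116)[::-1],.06),('stamp',(150,302)[::-1],.05),('tile2',(269,250)[::-1],.01)): print(n,ray(p,c,rw,z).round(3))
s=ray(p,373.1,210.5,.042);print('scale c',s.round(3))
E
```

```text
[[0.621  0.2497 0.076 ]
 [0.5996 0.052  0.076 ]
 [0.5108 0.0618 0.076 ]
 [0.5314 0.2582 0.076 ]]
[0.1989 0.0893 0.1975 0.0901]
tray +x dir deg 83.92624987743561 mouth [0.5552 0.0569 0.076 ] back [0.5762 0.254  0.076 ]
tile [[0.5971 0.1856 0.069 ]
 [0.585  0.068  0.069 ]
 [0.5316 0.0723 0.069 ]
 [0.5422 0.189  0.069 ]] [0.1183 0.0536 0.1172 0.055 ] [0.564  0.1287 0.069 ]
cup [0.713 0.08  0.07 ]
jar [0.617 0.477 0.06 ]
stamp [ 0.712 -0.024  0.05 ]
tile2 [0.389 0.123 0.01 ]
scale c [ 0.545 -0.213  0.042]
```

View pics/scale.png

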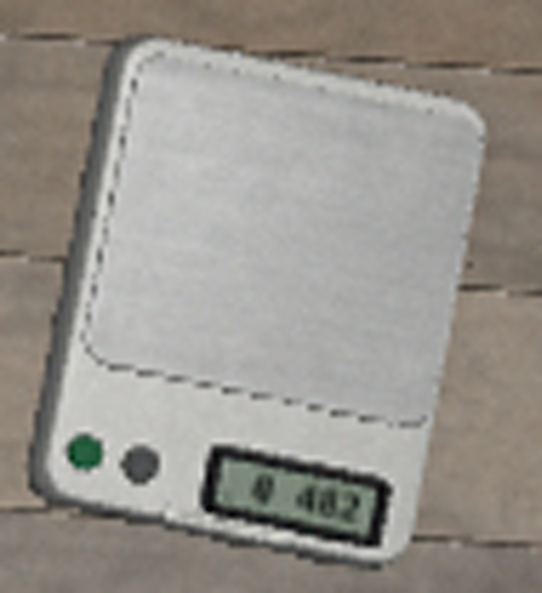

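Emit:
{"op": "move_arm", "data": {
  "targets": [
    [[0,0,-0.123,0.031,-0.031,0,0],[0,0,-0.123,0.031,-0.031,0,0],[0,0,-0.123,0.031,-0.031,0,0],[0,0,-0.123,0.031,-0.031,0,0],[0,0,-0.123,0.031,-0.031,0,0]]
  ],
  "force": 30
}}

```text
clock: 1.4
tool_pos: [0.4211, 0.411, 0.2502]
eef_rot: [0.969, 0.249, 0.001, -0.005]
contact_force: [-0.3, 0.2, -0.1]
opening: 0.569
```

Emit:
{"op": "move_arm", "data": {
  "targets": [
    [[0,0,-0.123,0.031,-0.031,0,0],[0,0,-0.123,0.031,-0.031,0,0],[0,0,-0.123,0.031,-0.031,0,0],[0,0,-0.123,0.031,-0.031,0,0],[0,0,-0.123,0.031,-0.031,0,0]]
  ]
}}

```text
clock: 1.9
tool_pos: [0.5817, 0.2497, 0.2513]
eef_rot: [0.998, -0.069, 0.003, -0.005]
contact_force: [0.5, 0.2, -0.6]
opening: 0.115
```

```bash
cat >> h.py <<'E'
from scipy.spatial.transform import Rotation as R
c,s=.1057,.9944
M=np.array([.5551,.0561])
def tp():
    S=r.get_state(); p=S['tool_pos']; d=p[:2]-M
    A=R.from_quat(S['eef_rot']).as_matrix()
    print('t',S['clock'],'tcp',p.round(4),'tray',(d@[c,s]).round(4),(d@[-s,c]).round(4),'yaw',np.degrees(np.arctan2(A[1,0],A[0,0])).round(2),'z',A[:,2].round(3),'F',S['contact_force'].round(2),'op',round(S['opening'],3)); return S
E
python3 -c "
from h import *
tp()"
```

```text
t 1.9 tcp [0.5817 0.2497 0.2513] tray 0.1953 -0.006 yaw -7.86 z [ 0.007  0.01  -1.   ] F [ 0.47  0.22 -0.56] op 0.115
```

Emit:
{"op": "move_arm", "data": {
  "targets": [
    [[-0.01,0.007,0.031,-0.006,0.001,-0.036,0],[0,0,0,0,0,-0.036,0],[0,0,0,0,0,-0.036,0],[0,0,0,0,0,-0.034,0],[0,0,0,0,0,0,0]]
  ]
}}

```text
clock: 2.4
tool_pos: [0.5844, 0.2408, 0.1074]
eef_rot: [0.998, -0.062, 0.006, 0.001]
contact_force: [-0.7, -0.2, 0.8]
opening: 0.004
```

```bash
python3 - <<'E'
from h import *
p=r.snapshot('side');q=r.snapshot('wrist');save(p,'s2')
x=cv2.resize(p['frame'][130:240,180:330],None,fx=3,fy=3,interpolation=cv2.INTER_CUBIC)
y=cv2.resize(q['frame'],(440,330))
cv2.imwrite('pics/v2.png',np.hstack([x[:330,:350],y])[:,:,::-1]); tp()
E
```

```text
t 2.5 tcp [0.5876 0.2421 0.1118] tray 0.1884 -0.0126 yaw -7.07 z [ 0.02   0.001 -1.   ] F [-0.24  0.24  1.25] op 0.005
```

View pics/v2.png

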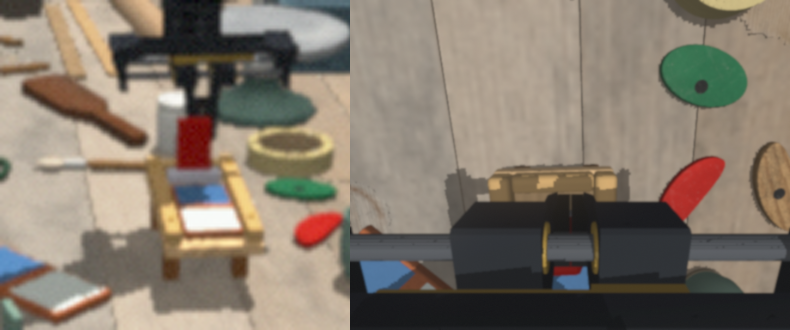

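Emit:
{"op": "move_arm", "data": {
  "targets": [
    [[0,0.02,0.017,-0.013,0.002,-0.004,0],[0,0,0,0,0,0,0]]
  ]
}}

```text
clock: 2.7
tool_pos: [0.5756, 0.2456, 0.1113]
eef_rot: [0.999, -0.052, 0.002, -0.002]
contact_force: [-0.1, 0.1, -0.3]
opening: 0.005
```

```bash
python3 -c "
from h import *
tp()"
```

```text
t 2.7 tcp [0.5756 0.2456 0.1113] tray 0.1906 -0.0004 yaw -5.99 z [ 0.003  0.004 -1.   ] F [-0.12  0.07 -0.3 ] op 0.005
```

Emit:
{"op": "move_arm", "data": {
  "targets": [
    [[0,0,0,-0.001,-0.01,0,0],[0,0,0,-0.001,-0.01,0,0],[0,0,0,-0.001,-0.01,0,0],[0,0,0,-0.001,-0.01,0,0],[0,0,0,-0.001,-0.01,0,0]]
  ]
}}

```text
clock: 3.2
tool_pos: [0.5715, 0.1982, 0.1149]
eef_rot: [0.999, -0.05, 0.005, -0.007]
contact_force: [0.2, 5.2, -3.5]
opening: 0.008
```

```bash
python3 - <<'E'
from h import *
tp(); p=r.snapshot('top'); save(p,'t3')
x=cv2.resize(p['frame'][180:235,190:290],None,fx=7.9,fy=7.9,interpolation=cv2.INTER_CUBIC)
cv2.imwrite('pics/t3c.png',x[:,:,::-1]);tp()
E
```

```text
t 3.2 tcp [0.5715 0.1982 0.1149] tray 0.1431 -0.0012 yaw -5.73 z [ 0.01   0.013 -1.   ] F [ 0.16  5.19 -3.48] op 0.008
t 3.25 tcp [0.5712 0.1953 0.1149] tray 0.1401 -0.0013 yaw -5.88 z [ 0.009  0.01  -1.   ] F [-1.61  1.4  -0.64] op 0.008
```

View pics/t3c.png

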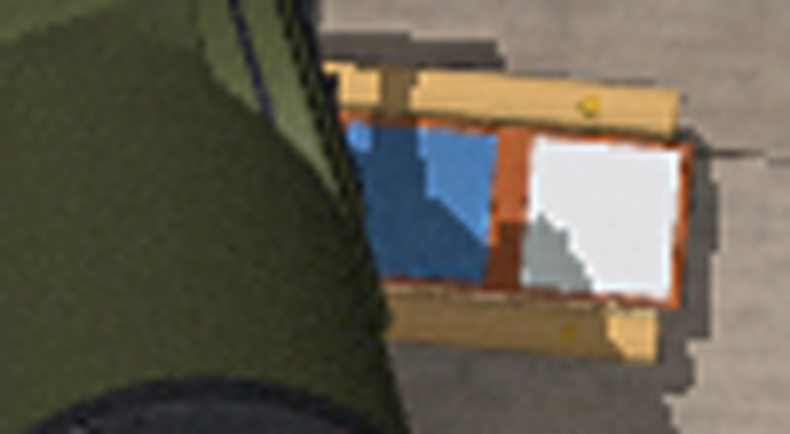

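Emit:
{"op": "move_arm", "data": {
  "targets": [
    [[-0.006,0.006,0,-0.001,-0.009,-0.003,0],[0,0,0,-0.001,-0.009,-0.001,0],[0,0,0,-0.001,-0.009,-0.001,0],[0,0,0,-0.001,-0.007,-0.001,0]]
  ]
}}

```text
clock: 3.65
tool_pos: [0.5689, 0.1645, 0.1117]
eef_rot: [0.999, -0.05, 0.004, -0.006]
contact_force: [-0.1, 6.0, 4.8]
opening: 0.007
```

```bash
cat >> h.py <<'E'
def front(p):
    # front end of the white glaze, tray x, from white patch in tray area
    f=cv2.cvtColor(p['frame'],cv2.COLOR_RGB2HSV)
    m=cv2.inRange(f,(0,0,150),(180,60,255)); m[:, :225]=0; m[:,300:]=0; m[:185]=0; m[225:]=0
    n,l,s_,_=cv2.connectedComponentsWithStats(m)
    i=1+np.argmax(s_[1:,4]); q=np.argwhere(l==i)
    d=np.array([ray(p,b,a,.069)[:2] for a,b in q])-M
    x=d@[c,s]; return x.min(),x.max(),(d@[-s,c]).mean(),len(q)
E
python3 - <<'E'
from h import *
tp(); p=r.snapshot('top'); save(p,'t4'); print(front(p))
for n in('top','t3','t4'):
    print(n,front(dict(p,frame=cv2.imread(f'pics/{n}.png')[:,:,::-1])))
tp()
E
```

```text
t 3.65 tcp [0.5689 0.1645 0.1117] tray 0.1093 -0.0023 yaw -5.73 z [ 0.008  0.013 -1.   ] F [-0.09  5.98  4.75] op 0.007
(np.float64(-0.03557099674605819), np.float64(0.01375954464897836), np.float64(-0.003762310073763176), 297)
top (np.float64(0.01856102222321381), np.float64(0.06777124520365406), np.float64(-0.0008610062846844869), 349)
t3 (np.float64(-0.06860631545320921), np.float64(0.037032164684621637), np.float64(-0.013670143795555013), 788)
t4 (np.float64(-0.03557099674605819), np.float64(0.01375954464897836), np.float64(-0.003762310073763176), 297)
t 3.7 tcp [0.5688 0.1629 0.1116] tray 0.1076 -0.0023 yaw -5.81 z [ 0.008  0.011 -1.   ] F [-0.8   4.1   4.04] op 0.009
```

Emit:
{"op": "move_arm", "data": {
  "targets": [
    [[0,0,0,-0.001,-0.005,0,0],[0,0,0,0,0,0,0]]
  ]
}}

```text
clock: 3.9
tool_pos: [0.5683, 0.1583, 0.1118]
eef_rot: [0.999, -0.051, 0.004, -0.007]
contact_force: [0.0, 3.0, -1.0]
opening: 0.006
```

```bash
python3 - <<'E'
from h import *
tp(); p=r.snapshot('top'); save(p,'t5'); print(front(p))
E
```

```text
t 3.9 tcp [0.5683 0.1583 0.1118] tray 0.103 -0.0023 yaw -5.79 z [ 0.009  0.013 -1.   ] F [ 0.01  3.   -0.97] op 0.006
(np.float64(-0.04256903331566444), np.float64(0.006779915786972107), np.float64(-0.003683910221932064), 301)
```

Emit:
{"op": "move_arm", "data": {
  "targets": [
    [[0,0,0,0.002,0.02,0,0],[0,0,0,0.0025,0.025,0,0],[0,0,0,0.0025,0.025,0,0],[-0.012,0.009,0,0.0025,0.025,0,0],[0,0,0,0,0,0.04,0]]
  ]
}}

```text
clock: 4.45
tool_pos: [0.5738, 0.247, 0.1461]
eef_rot: [0.999, -0.053, -0.007, 0.008]
contact_force: [-0.3, -0.1, -0.4]
opening: 0.006
```

Emit:
{"op": "move_arm", "data": {
  "targets": [
    [[0,0,0,0,0,0.04,0],[0,0,0,0,-0.02,0.03,0.5],[0,0,0,-0.005,-0.05,0,1],[0,0,0,-0.005,-0.05,0,1],[0,0,0,-0.005,-0.05,0,1]]
  ]
}}

```text
clock: 4.95
tool_pos: [0.5605, 0.0789, 0.2217]
eef_rot: [0.999, -0.047, -0.003, 0.01]
contact_force: [0.4, -0.8, 0.3]
opening: 0.346
```

```bash
python3 - <<'E'
from h import *
tp(); p=r.snapshot('side');p2=r.snapshot('wrist');p3=r.snapshot('top')
x=cv2.resize(p['frame'][130:240,190:300],None,fx=3.4,fy=3.4,interpolation=cv2.INTER_CUBIC)
y=cv2.resize(p2['frame'],(410,374))
cv2.imwrite('pics/v6.png',np.hstack([x,y])[:,:,::-1]); tp(); save(p3,'t6')
E
```

```text
t 4.95 tcp [0.5605 0.0789 0.2217] tray 0.0233 -0.0029 yaw -5.36 z [-0.006 -0.02  -1.   ] F [ 0.44 -0.84  0.29] op 0.346
t 5.1 tcp [0.5602 0.0751 0.2214] tray 0.0195 -0.003 yaw -5.89 z [-0.008 -0.023 -1.   ] F [0.28 1.51 0.14] op 0.478
```

View pics/v6.png

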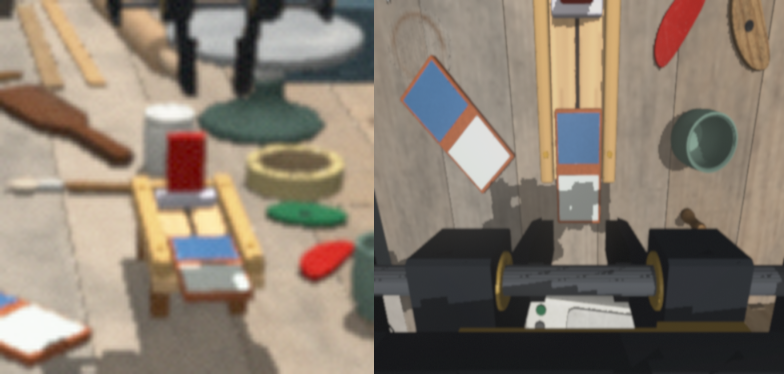

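```bash
python3 - <<'E'
from h import *
p=r.snapshot('wrist'); tp()
f=cv2.cvtColor(p['frame'],cv2.COLOR_RGB2HSV)
for n,(x,y) in dict(fl=(558,220),fr=(600,221),rl=(556,108),rr=(601,109)).items():
    X=ray(p,(x-374)*512/410,y*384/374,.069)[:2]-M; print(n,(X@[c,s]).round(4),(X@[-s,c]).round(4))
for n,(x,y) in dict(battL=(541,181),battR=(615,181)).items():
    X=ray(p,(x-374)*512/410,y*384/374,.076)[:2]-M; print(n,(X@[c,s]).round(4),(X@[-s,c]).round(4))
E
```

```text
t 5.15 tcp [0.5605 0.079  0.2212] tray 0.0233 -0.0029 yaw -5.62 z [-0.008 -0.02  -1.   ] F [-0.7   0.56 -0.77] op 0.522
fl -0.0319 0.0249
fr -0.0327 -0.0299
rl 0.0839 0.0246
rr 0.0831 -0.0278
battL 0.0132 0.044
battR 0.0137 -0.0463
```

Emit:
{"op": "move_arm", "data": {
  "targets": [
    [[0.02,-0.008,-0.008,-0.006,-0.04,0,1],[0,0,0,0,0,-0.03,1],[0,0,0,0,0,-0.04,1],[0,0,0,0,0,-0.04,1],[0,0,0,0,0,0,1]]
  ]
}}

```text
clock: 5.65
tool_pos: [0.5569, 0.0449, 0.1087]
eef_rot: [0.999, -0.047, 0.003, -0.002]
contact_force: [-0.6, 0.1, 0.4]
opening: 0.979
```

```bash
python3 - <<'E'
from h import *
tp(); p=r.snapshot('wrist'); tp(); 
cv2.imwrite('pics/w7.png',p['frame'][:,:,::-1])
E
```

```text
t 5.65 tcp [0.5569 0.0449 0.1087] tray -0.011 -0.003 yaw -5.44 z [ 0.005  0.003 -1.   ] F [-0.59  0.13  0.43] op 0.979
t 5.7 tcp [0.5586 0.045  0.1111] tray -0.0106 -0.0047 yaw -5.45 z [ 0.009  0.004 -1.   ] F [0.06 0.26 0.23] op 0.994
```

View pics/w7.png

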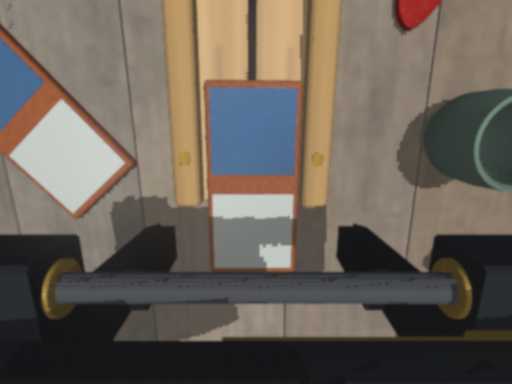

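```bash
python3 - <<'E'
from h import *
p=r.snapshot('wrist'); S=tp()
for n,(x,y,z) in dict(bl=(187,206,.076),br=(315,206,.076),bo=(163,3,.076),fl=(212,270,.069),fr=(295,270,.069),rl=(205,81,.069),rr=(301,81,.069)).items():
    X=ray(p,x,y,z)[:2]-M; print(n,(X@[c,s]).round(4),(X@[-s,c]).round(4))
t=S['tool_pos'];A=R.from_quat(S['eef_rot']).as_matrix()
print(proj(p,[t+A@[x,y,.011] for x in(-.044,0,.044) for y in (-.009,.009)]).round(0))
E
```

```text
t 5.75 tcp [0.5601 0.0449 0.1129] tray -0.0106 -0.0062 yaw -5.48 z [ 0.013  0.004 -1.   ] F [0.4  0.18 0.27] op 0.999
bl 0.0014 0.0363
br 0.002 -0.041
bo 0.1094 0.0432
fl -0.0454 0.0235
fr -0.045 -0.0319
rl 0.073 0.0242
rr 0.0737 -0.03
[[174. 227.]
 [176. 258.]
 [258. 227.]
 [258. 258.]
 [343. 227.]
 [340. 259.]]
```

Emit:
{"op": "move_arm", "data": {
  "targets": [
    [[-0.004,0.013,-0.01,-0.004,-0.005,-0.02,1],[0,0,0,0,0,-0.01,1],[0,0,0,0,0,0,1]]
  ]
}}

```text
clock: 6.05
tool_pos: [0.5609, 0.0423, 0.0881]
eef_rot: [0.999, -0.051, 0.006, -0.001]
contact_force: [-0.2, -0.5, 0.3]
opening: 1.001
```

```bash
python3 -c "
from h import *
tp()"
```

```text
t 6.05 tcp [0.5609 0.0423 0.0881] tray -0.0131 -0.0072 yaw -5.87 z [ 0.011  0.001 -1.   ] F [-0.24 -0.54  0.3 ] op 1.001
```

Emit:
{"op": "move_arm", "data": {
  "targets": [
    [[-0.001,0.012,-0.003,-0.006,-0.003,-0.015,1],[0,0.003,0,-0.001,0,-0.001,1]]
  ]
}}

```text
clock: 6.25
tool_pos: [0.5553, 0.04, 0.0738]
eef_rot: [0.999, -0.052, 0.0, -0.001]
contact_force: [-0.3, 0.8, 0.3]
opening: 0.999
```

```bash
python3 -c "
from h import *
tp()"
```

```text
t 6.25 tcp [0.5553 0.04   0.0738] tray -0.016 -0.0019 yaw -5.99 z [ 0.     0.001 -1.   ] F [-0.31  0.84  0.33] op 0.999
```

Emit:
{"op": "move_arm", "data": {
  "targets": [
    [[0,0,0,0,0,-0.001,0.5],[0,0.002,0,-0.001,0,0,0.4],[0,0.002,0,-0.001,0,0,0.4],[0,0.002,0,0,0,0,0.4]]
  ],
  "force": 40
}}

```text
clock: 6.65
tool_pos: [0.5537, 0.0401, 0.0737]
eef_rot: [0.999, -0.052, -0.002, -0.001]
contact_force: [-0.2, -0.2, 0.3]
opening: 0.657
```

```bash
python3 -c "
from h import *
tp()"
```

```text
t 6.65 tcp [0.5537 0.0401 0.0737] tray -0.0161 -0.0003 yaw -5.99 z [-0.005  0.001 -1.   ] F [-0.22 -0.2   0.32] op 0.657
```

Emit:
{"op": "move_arm", "data": {
  "targets": [
    [[0,-0.004,0,0,0,-0.0015,0.2],[0,0,0,0,0,0,0.2],[0,0,0,0,0,0,0.2],[0,0,0,0,0,0,0.2]]
  ],
  "force": 40
}}

```text
clock: 7.05
tool_pos: [0.554, 0.0401, 0.0737]
eef_rot: [0.999, -0.052, 0.0, -0.001]
contact_force: [0.2, -1.1, -0.1]
opening: 0.629
```

```bash
python3 -c "
from h import *
tp()"
```

```text
t 7.05 tcp [0.554  0.0401 0.0737] tray -0.016 -0.0006 yaw -6.0 z [ 0.001  0.002 -1.   ] F [ 0.21 -1.08 -0.09] op 0.629
```

Emit:
{"op": "move_arm", "data": {
  "targets": [
    [[0,0,0,0,0,0.008,0.2],[0,0,0,0,0,0.01,0.2],[0,0,0,0,0,0.012,0.2],[0,0,0,0,0,0.015,0.2]]
  ]
}}

```text
clock: 7.45
tool_pos: [0.5525, 0.0398, 0.1197]
eef_rot: [0.999, -0.052, -0.002, -0.0]
contact_force: [1.1, -0.5, -0.7]
opening: 0.625
```

```bash
python3 - <<'E'
from h import *
tp(); p=r.snapshot('side'); tp(); 
x=cv2.resize(p['frame'][140:240,190:320],None,fx=4,fy=4,interpolation=cv2.INTER_CUBIC)
cv2.imwrite('pics/s8.png',x[:,:,::-1])
E
```

```text
t 7.45 tcp [0.5525 0.0398 0.1197] tray -0.0165 0.0009 yaw -6.0 z [-0.003  0.001 -1.   ] F [ 1.11 -0.49 -0.73] op 0.625
t 7.5 tcp [0.554  0.0399 0.1222] tray -0.0162 -0.0007 yaw -6.02 z [ 0.001  0.002 -1.   ] F [-0.41  0.43 -0.7 ] op 0.627
```

View pics/s8.png

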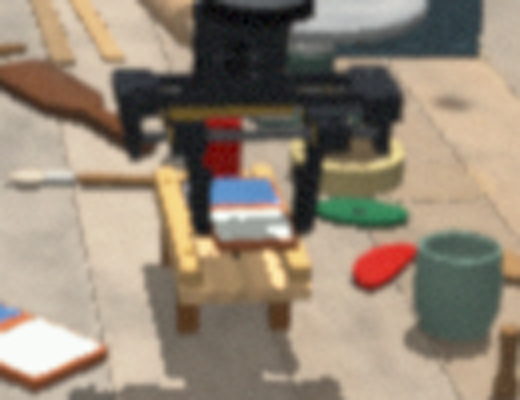

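```bash
python3 - <<'E'
from h import *
p=r.snapshot('top')
C=np.array([ray(p,325-.5+x/5.7,158-.5+y/5.7,.042) for x,y in((133,53),(478,110),(430,425),(85,360))])
print(C.round(4),np.linalg.norm(C-np.roll(C,-1,0),axis=1).round(3),C.mean(0).round(4))
d=C[0]+C[1]-C[2]-C[3];print(np.degrees(np.arctan2(d[1],d[0])))
print('goal tcp',C.mean(0)[:2]-[.0052,.0295]); tp()
E
```

```text
[[ 0.6654 -0.1485  0.042 ]
 [ 0.6352 -0.3125  0.042 ]
 [ 0.4856 -0.2839  0.042 ]
 [ 0.5192 -0.1213  0.042 ]] [0.167 0.152 0.166 0.149] [ 0.5764 -0.2166  0.042 ]
-10.67251268121365
goal tcp [ 0.57118019 -0.24605059]
t 7.55 tcp [0.5543 0.0399 0.1212] tray -0.0162 -0.0009 yaw -6.01 z [ 0.002  0.002 -1.   ] F [ 1.02 -0.1  -0.7 ] op 0.629
```

Emit:
{"op": "move_arm", "data": {
  "targets": [
    [[0,0,-0.01,0.001,-0.012,0.005,0.2],[0,0,-0.01,0.002,-0.024,0,0.2],[0,0,-0.01,0.002,-0.03,0,0.2],[0,0,-0.01,0.002,-0.032,0,0.2],[0,0,-0.01,0.002,-0.032,0,0.2]]
  ]
}}

```text
clock: 8.05
tool_pos: [0.563, -0.0907, 0.1271]
eef_rot: [0.997, -0.074, 0.001, -0.002]
contact_force: [0.4, 0.3, -1.7]
opening: 0.632
```

Emit:
{"op": "move_arm", "data": {
  "targets": [
    [[0,0,-0.01,0.002,-0.032,0,0.2],[0,0,-0.01,0.002,-0.032,0,0.2],[0,0,-0.01,0.002,-0.032,0,0.2],[0,0,0,0.002,-0.024,0,0.2],[0,0,0,0.001,-0.012,0,0.2]]
  ]
}}

```text
clock: 8.55
tool_pos: [0.5677, -0.2391, 0.1264]
eef_rot: [0.995, -0.096, -0.001, 0.001]
contact_force: [0.4, 0.5, -1.1]
opening: 0.625
```

```bash
python3 -c "
from h import *
tp()"
```

```text
t 8.55 tcp [ 0.5677 -0.2391  0.1264] tray -0.2922 -0.0438 yaw -11.0 z [-0.002 -0.001 -1.   ] F [ 0.37  0.48 -1.1 ] op 0.625
```

Emit:
{"op": "move_arm", "data": {
  "targets": [
    [[0,0,0,0.003,-0.007,-0.01,0.2],[0,0,0,0,0,-0.018,0.2],[0,0,0,0,0,-0.015,0.2],[0,0,0,0,0,-0.008,0.2],[0,0,0,0,0,0,0.2]]
  ]
}}

```text
clock: 9.05
tool_pos: [0.5698, -0.2463, 0.0708]
eef_rot: [0.995, -0.096, -0.002, -0.0]
contact_force: [-0.5, 0.1, -1.7]
opening: 0.627
```

```bash
python3 - <<'E'
from h import *
tp(); p=r.snapshot('side');q=r.snapshot('wrist'); tp(); 
x=cv2.resize(p['frame'][210:310,210:340],None,fx=3,fy=3,interpolation=cv2.INTER_CUBIC)
y=cv2.resize(q['frame'],(400,300))
cv2.imwrite('pics/s9.png',np.hstack([x,y])[:,:,::-1])
E
```

```text
t 9.05 tcp [ 0.5698 -0.2463  0.0708] tray -0.2991 -0.0466 yaw -11.06 z [-0.004  0.001 -1.   ] F [-0.48  0.14 -1.71] op 0.627
t 9.15 tcp [ 0.5706 -0.2466  0.0722] tray -0.2994 -0.0475 yaw -11.06 z [-0.002 -0.    -1.   ] F [-0.31  0.59 -1.86] op 0.627
```

View pics/s9.png

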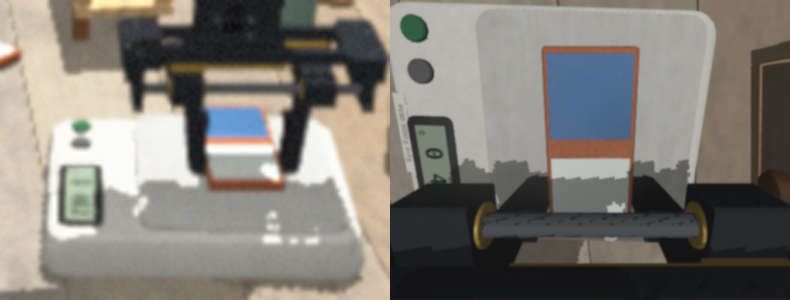

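Emit:
{"op": "move_arm", "data": {
  "targets": [
    [[0,0,0,0,0,-0.005,0.2],[0,0,0,0,0,-0.004,0.2],[0,0,0,0,0,-0.003,0.2],[0,0,0,0,0,-0.002,0.2]]
  ]
}}

```text
clock: 9.55
tool_pos: [0.5723, -0.2463, 0.0592]
eef_rot: [0.995, -0.096, 0.001, 0.001]
contact_force: [0.7, 1.3, -1.7]
opening: 0.631
```

```bash
python3 -c "
from h import *
tp()"
```

```text
t 9.55 tcp [ 0.5723 -0.2463  0.0592] tray -0.2989 -0.0491 yaw -11.0 z [ 0.002 -0.001 -1.   ] F [ 0.68  1.26 -1.67] op 0.631
```

Emit:
{"op": "move_arm", "data": {
  "targets": [
    [[0,0,0,0,0,-0.003,0.2],[0,0,0,0,0,-0.001,0.2]]
  ]
}}

```text
clock: 9.75
tool_pos: [0.5726, -0.2465, 0.0561]
eef_rot: [0.995, -0.096, 0.001, 0.001]
contact_force: [-2.2, 0.9, 13.1]
opening: 0.626
```

```bash
python3 -c "
from h import *
tp()"
```

```text
t 9.75 tcp [ 0.5726 -0.2465  0.0561] tray -0.299 -0.0494 yaw -11.0 z [ 0.002 -0.002 -1.   ] F [-2.25  0.88 13.11] op 0.626
```

Emit:
{"op": "move_arm", "data": {
  "targets": [
    [[0,0,0,0,0,0,0.68],[0,0,0,0,0,0.0005,0.72],[0,0,0,0,0,0.001,0.85],[0,0,0,0,0,0.001,0.85],[0,0,0,0,0,0.002,0.85]]
  ]
}}

```text
clock: 10.25
tool_pos: [0.5731, -0.2469, 0.0613]
eef_rot: [0.995, -0.096, 0.002, 0.001]
contact_force: [-0.0, -0.5, -0.4]
opening: 0.85
```

```bash
python3 -c "
from h import *
tp()"
```

```text
t 10.25 tcp [ 0.5731 -0.2469  0.0613] tray -0.2994 -0.0499 yaw -11.02 z [ 0.004 -0.002 -1.   ] F [-0.   -0.45 -0.35] op 0.85
```

Released; go up and clear the camera view.

Emit:
{"op": "move_arm", "data": {
  "targets": [
    [[0,0,0,0,0,0.01,0.85],[0,0,0,0,0,0.03,0.85],[0,0,0,0,0,0.04,0.85],[0,0,0,0,0,0.04,0.85],[0,0,0,-0.03,0,0.03,0.85]]
  ]
}}

```text
clock: 10.75
tool_pos: [0.5431, -0.2444, 0.2141]
eef_rot: [0.996, -0.094, 0.0, -0.001]
contact_force: [-0.3, 0.0, -0.5]
opening: 0.845
```

Emit:
{"op": "move_arm", "data": {
  "targets": [
    [[0,0,0,-0.03,0.03,0.01,0.85],[0,0,0,-0.02,0.045,0,0.85],[0,0,0,-0.02,0.045,0,0.85],[0,0,0,0,0.045,0,0.85],[0,0,0,0,0.02,0,0.85]]
  ]
}}

```text
clock: 11.25
tool_pos: [0.4686, -0.0619, 0.2343]
eef_rot: [0.995, -0.101, 0.008, 0.003]
contact_force: [-0.1, 0.2, 0.4]
opening: 0.85
```

```bash
python3 - <<'E'
from h import *
tp(); p=r.snapshot('top');q=r.snapshot('side'); tp()
cv2.imwrite('pics/end.png',np.hstack([cv2.resize(p['frame'][130:270,200:430],None,fx=1.7,fy=1.7),cv2.resize(q['frame'][140:310,170:370],(391,238))[:238]])[:,:,::-1])
print(r.find_in(p,'tile')); print(r.find_in(q,'tile'))
E
```

```text
t 11.25 tcp [ 0.4686 -0.0619  0.2343] tray -0.1265 0.0735 yaw -11.63 z [ 0.015 -0.007 -1.   ] F [-0.13  0.19  0.39] op 0.85
t 11.35 tcp [ 0.4689 -0.0624  0.2342] tray -0.1269 0.0731 yaw -11.52 z [ 0.014 -0.007 -1.   ] F [-0.44 -1.15 -0.31] op 0.85
[{'centre': [199.1, 375.0], 'score': 0.98}, {'centre': [270.5, 253.6], 'score': 0.81}, {'centre': [149.6, 300.2], 'score': 0.57}]
[{'centre': [269.6, 287.8], 'score': 0.82}, {'centre': [221.9, 187.8], 'score': 0.68}]
```

View pics/end.png

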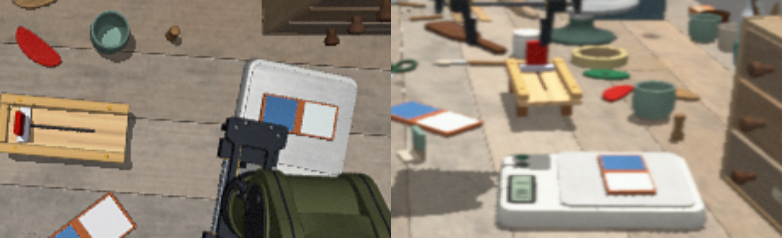

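```bash
python3 - <<'E'
from h import *
p=r.snapshot('top'); print(ray(p,375,199.1,.051).round(4)); S=tp(); print(abs(S['qd']).max()); print(r.finish_job())
E
```

```text
[ 0.5755 -0.2166  0.051 ]
t 11.5 tcp [ 0.4694 -0.0674  0.2337] tray -0.1319 0.0722 yaw -11.97 z [ 0.014 -0.01  -1.   ] F [-0.27  0.5  -0.06] op 0.853
0.020218880628724626
the job is handed in; nothing more can be done
None
```

The tile is lying flat in the middle of the scale's steel plate, released, and the job was handed in at 11.5 s of the 53 s allowed. No verdict is reported, so success rests on my own checks below.

**What I did:** I pressed the red tab until the tile overhung the mouth by about 46 mm, then let the slide spring back. I pinched the tile by its two sides near the fingertips with 40 N, lifted it, carried it level to the scale and set it down. It touched at the expected height with about 13 N, and I opened the fingers slowly and moved the arm clear.

**Last checks:**
- **Tile position:** the detector puts it at (0.5755, -0.2166) m, against the plate centre I measured at (0.5764, -0.2166) m, about 1 mm off.
- **Slide, cup and stamp:** the final pictures show the slide back at rest and the cup and stamp standing where they were. The jar was only seen in the side view, partly behind the gripper, and I did not measure the bystanders again.
- **Robot:** the wrist force at the end was under 1 N and the gripper was clear of everything.

**Disagreement:** the first wrist picture was about 13 mm off along the tray, taken while the arm was still settling. A second wrist picture agreed with the top camera to about 2 mm, so I used the top camera's tray position.

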